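# Dispense one filter module and push it to the inspection square

### The job

Press the plunger of the module dispenser all the way down and let it spring back up, so that exactly one filter module comes out of the slot at its front. Then push that module along the worktop until it lies flat and wholly inside the square outline (not the ring). Nothing is to be picked up: only press and push, and leave the other modules in the dispenser and the other things on the worktop where they are.

Things in the scene. Friction and masses are not known exactly. Their poses are not given: they have to be found in the camera images.
- dispenser: Fixed gravity-fed magazine, 102 mm deep (x), 54 mm wide; rear foot flanges 84 mm over all. Origin on the worktop under the stack of three modules; -x points out of the outlet, roughly towards the robot, z up. Front: open aluminium shaft 54 mm high, front face at x = -19.5 mm, outlet slot 45 x 19.5 mm at worktop level (the worktop is its floor). Behind: grey housing 70 mm high to x = +82 mm.
- outlet (a point): Point on the worktop 57 mm in front of the dispenser's origin (its -x): where the centre of the pushed-out module comes to lie after a full press, parallel to the dispenser and 22 mm clear of it.
- plunger (a joint): Travel of the plunger in m: 0 = up (as found), 0.030 = fully down. Spring: about 4 N at the top, 8 N at the bottom; returns by itself. It drives a flat pusher through the bottom of the shaft, 2 mm per mm: a full press slides the lowest module out; when the plunger is back up, the next one has dropped into place. A second press would push that one out too.
- plunger_top (a point): Centre of the flat top of the black plunger cap, 34 mm in diameter, 122 mm above the worktop when up, 50 mm behind the dispenser's origin (its +x).
- module_1: The lowest filter module in the dispenser, the one that comes out: a white screened can on a green board, 30 mm (its x) by 42 mm (its y) by 16 mm high, about 30 g, loose. Origin at the centre of its underside; as found its axes are parallel to the dispenser's.
- module_2: Second, like filter module in the stack; origin at the centre of its underside. Must stay in the dispenser.
- module_3: Third (top), like filter module in the stack; origin at the centre of its underside. Must stay in the dispenser.
- corner_1 (a point): Bottom corner of module_1 at (15, 21) mm in its own x, y.
- corner_2 (a point): Bottom corner of module_1 at (15, -21) mm in its own x, y.
- corner_3 (a point): Bottom corner of module_1 at (-15, -21) mm in its own x, y.
- corner_4 (a point): Bottom corner of module_1 at (-15, 21) mm in its own x, y.
- square_card: Thin grey card, 106 mm square, level with the worktop (things slide freely over its edge), with a white square outline: 98 mm outside, 90 mm inside, lines 4 mm wide. Origin at its centre, x and y along its sides. It lies to the left or to the right in front of the dispenser and changes places with the ring card.
- ring_card: Like card, but with a white ring of 90 mm diameter instead of a square: not the target. Origin at its centre.
- heatsink: Loose finned heatsink 34 x 50 x 26 mm, a bystander; origin at the centre of its underside.
- attenuator: Loose coaxial attenuator, 54 mm long, 17 mm thick, a bystander; origin at the centre of its underside.
- flux_pot: Loose round flux tin, 46 mm diameter, 22 mm high, a bystander; origin at the centre of its underside.
- side_cutters: Loose side cutters, 123 x 48 x 13 mm, a bystander lying nearer the robot; origin at the centre of the underside.

How it is judged:
By the outcome, as a careful person would: the job done as asked, in the order asked, and still so for the second after the job is handed in, with the robot touching nothing.
It also fails if it takes over 58 s, if anything falls off the work surface, if the arm or the gripper's body presses on something with over 40 N, if the wrist force passes 120 N, or if a joint passes its speed limit or range.

### The arm

A 6-joint arm with a two-finger parallel gripper is mounted at the origin on a cart in front of the work surface, level with it; the furniture and walls round the work are solid. World frame = base frame: x ahead of the robot, y to its left, z up, the work surface at z = 0. Lengths are in m, angles in degrees, forces in N, time in s.
With the tool pointing down it reaches from about 0.35 to 0.975 m from the base axis. Payload 17.4 kg.
Tool frame: the origin (TCP) lies midway between the tips of the shut fingers; the grasp point (between the pads) lies 19 mm behind it; z points along the fingers, y is the line along which they close (so a half turn about z gives the same grasp; the last joint's range is limited). The gripper opens to 85 mm and grips with 20 to 120 N. Pads are 22 mm wide; open, the fingers measure 114 mm over their backs; the gripper's body (76 mm by 85 mm) begins 54 mm behind the grasp point. The pads swing forward as they close: fully open they stand 13 mm farther back than shut.
Start: joints at [-74.702, 6.646, 82.598, -0, 90.757, -2.166], TCP at [0.203, -0.644, 0.231] pointing down, gripper open.
Joint ranges: [-162.19, 162.19], [-47.58, 125.68], [4.15, 143.07], [-65.23, 245.23], [0.69, 171.88], [-170.13, 170.13]. Speed limits (degrees/s): [108.29, 108.29, 127.2, 180, 180, 180].

### API

Orientations are given as a 3x3 rotation matrix whose columns are the frame's x, y, z axes.
In Python, from plant import env gives the robot as it stands.
- The arm moves only by the tool apply_moves, never from a script. Its argument "deltas" is a list of rows, each a list of 3 entries, a list of its own where there are three numbers: the turn, a rotation vector about the tool's x, y, z in degrees, then the shift along the tool's x, y, z in m, then the opening, from 0 (shut) to 1 (fully open). A call has 1 to 20 rows; each row is the pose to reach, as a shift and turn from the pose commanded when the call began, along the tool's axes at that moment; what a row does not reach only later rows make up. A row lasts 1/12 s, in which the tool goes at most 41.7 mm and 7.16 degrees, less where a joint would pass 70% of its speed; a pose out of reach is approached as far as the arm can. A call with a gripper value outside its range is refused whole. The fingers move at their own pace and stop on an object; the grip force is fixed at half the most. Time passes only in rows, so rows that repeat a pose let the fingers close. It gives the time, the measured TCP pose, the force, the opening and the grip force at its end, in the units of the state.
- env.get_state(): the state, without advancing time (a new reading comes with each control period).
- env.camera(name): name is "scene" or "top"; returns the picture (384x512x3 uint8, red, green, blue); there is no depth.
- env.camera_info(name): a dict with "vfov" (degrees; the focal length in pixels is half the picture's height over the tangent of half this angle, whatever the lens; pixels are square), "cx", "cy" (the principal point, pixels), "k1" (the pictures are not rectified: a ray, as slopes to the right and down, at radius r is drawn at 1 + k1 r^2 times it, then the intrinsics apply), "rvec" (rotation vector, rad) and "tvec" (3), from world to camera coordinates, as OpenCV has them. Camera axes: x right, y down, z forward; pixel columns grow to the right and rows downward; lengths in m; the calibration is good to about 2 mm. A picture is of the moment at which its call begins. camera_info takes no time and is no camera call.
- env.job_done(): hands the job in; it is judged then, once.
Trained networks look in the newest picture that a camera, given by its name, has taken for a name from the list of things; names that differ only in an ending like _2 or _b are one class to them, and where a whole thing is asked for, a point or a joint stands for the part that bears it (a point fixed in the world has none). Each returns a list of dicts, best first, with "conf" (0 to 1); they miss things now and then, are a little off and sometimes report something else, mostly with a low value. They report only what shows in the picture. A call takes as long as a camera call.
- env.masks_of(camera, query): "mask" (384x512 bool, what is visible of it) and "xy" ([column, row] in pixels, amid what is visible of it).
The state is a dict: "t": time; "joint_pos": joint angles; "joint_vel": joint speeds; "joint_torque": joint torques, N m; "position": TCP position; "eef_rot": TCP orientation; "force": force on the tool from outside, world axes, zero at the start; "ft_torque": the same for the moment, N m; "gripper_width": opening from 0.0 (shut) to 1.0 (fully open); "gripper_force": force on a finger pad.
Only numpy, scipy, OpenCV 4.12 (cv2) and the standard library are available. Lean on these libraries where they do the work, as an engineer would, in place of code of your own. Each camera call takes 0.05 s, during which the arm holds its last target. There are 200 camera calls.

## Working session

There is one attempt and no reset: what is moved stays moved. The work goes in short steps, Python scripts to look and compute and a tool call to move; the robot and the scene stay as the last step left them, time stands still between calls to the robot, and variables do not carry over. Pictures are saved under pics/ and viewed, at most 10 in all, crops included, and the job is handed in when it is done.

Besides the shell and the picture viewer there is one more tool, called by a JSON object that holds its "api" and its "payload". apply_moves: Moves the arm, as the interface text tells. Its arguments: {"type":"object","properties":{"deltas":{"type":"array","items":{"type":"array"}}},"required":["deltas"]}

```bash
mkdir -p pics
cat > h.py <<'E'
import numpy as np, cv2
from plant import env
def cam(n):
    i=env.camera_info(n); f=192/np.tan(np.radians(i['vfov'])/2)
    R=cv2.Rodrigues(np.array(i['rvec'],float))[0]; t=np.array(i['tvec'],float).ravel()
    return f,i['cx'],i['cy'],i['k1'],R,t
def pix2w(n,uv,z=0.):
    f,cx,cy,k,R,t=cam(n); uv=np.atleast_2d(uv).astype(float)
    K=np.array([[f,0,cx],[0,f,cy],[0,0,1]])
    d=cv2.undistortPoints(uv[:,None],K,np.array([k,0,0,0.]))[:,0]
    d=np.c_[d,np.ones(len(d))]@R; c=-R.T@t
    return c+d*((z-c[2])/d[:,2])[:,None]
def w2pix(n,P):
    f,cx,cy,k,R,t=cam(n); K=np.array([[f,0,cx],[0,f,cy],[0,0,1]])
    return cv2.projectPoints(np.atleast_2d(P).astype(float),cv2.Rodrigues(R)[0],t,K,np.array([k,0,0,0.]))[0][:,0]
def snap(n,f):
    im=env.camera(n); cv2.imwrite('pics/'+f,im[:,:,::-1]); return im
E
python3 - <<'E'
from h import *
a=snap('scene','s0.png');b=snap('top','t0.png')
cv2.imwrite('pics/both.png',cv2.resize(np.vstack([b,a])[:,:,::-1],None,fx=.78,fy=.78))
s=env.get_state();print(s['t'],s['position'],s['eef_rot'])
for c in('top','scene'):
  print(c,-cam(c)[4].T@cam(c)[5])
  for q in('square_card','ring_card','dispenser','plunger','plunger_top','module_1','heatsink','attenuator','flux_pot','side_cutters'):
    for m in env.masks_of(c,q)[:2]:
      M=m['mask'].astype(np.uint8); r=cv2.minAreaRect(cv2.findNonZero(M))
      z=.122 if q.startswith('plunger') else 0
      B=pix2w(c,cv2.boxPoints(r),z)[:,:2]
      print(q,round(m['conf'],2),np.round(m['xy']),np.round(pix2w(c,m['xy'],z)[0,:2],3),M.sum(),np.round(B,3).tolist())
E
```

```text
0.1 [ 0.2024896 -0.6437198  0.2306032] [[ 9.53913302e-01  3.00082196e-01 -2.96523708e-04]
 [ 3.00082341e-01 -9.53912720e-01  1.05411641e-03]
 [ 3.34638305e-05 -1.09451719e-03 -9.99999400e-01]]
top [0.37377284 0.24285091 0.94961365]
square_card 0.94 [186. 210.] [0.456 0.399] 2309 [[0.51, 0.457], [0.512, 0.35], [0.403, 0.346], [0.401, 0.452]]
ring_card 0.84 [321. 200.] [0.483 0.099] 2231 [[0.432, 0.156], [0.538, 0.149], [0.533, 0.043], [0.427, 0.051]]
ring_card 0.65 [254. 115.] [0.674 0.254] 218 [[0.681, 0.276], [0.698, 0.245], [0.665, 0.228], [0.648, 0.259]]
dispenser 0.98 [256. 127.] [0.648 0.247] 1168 [[0.686, 0.297], [0.693, 0.213], [0.573, 0.204], [0.566, 0.287]]
plunger 0.51 [255. 116.] [0.635 0.25 ] 203 [[0.65, 0.266], [0.651, 0.236], [0.62, 0.235], [0.62, 0.265]]
plunger_top 0.74 [253. 117.] [0.632 0.253] 213 [[0.648, 0.266], [0.649, 0.236], [0.618, 0.235], [0.618, 0.265]]
module_1 0.74 [254. 150.] [0.593 0.25 ] 286 [[0.609, 0.269], [0.61, 0.227], [0.576, 0.226], [0.575, 0.269]]
heatsink 0.84 [187. 130.] [0.638 0.405] 359 [[0.646, 0.436], [0.664, 0.388], [0.627, 0.375], [0.61, 
[... 231 characters left out ...]
cutters 0.83 [203. 265.] [0.336 0.357] 508 [[0.315, 0.419], [0.416, 0.349], [0.388, 0.31], [0.289, 0.379]]
scene [-0.17793693 -0.14704883  0.46925067]
square_card 0.93 [186. 213.] [0.461 0.409] 835 [[0.401, 0.442], [0.503, 0.514], [0.513, 0.355], [0.416, 0.304]]
ring_card 0.43 [325. 244.] [0.51  0.059] 137 [[0.509, 0.087], [0.558, 0.086], [0.53, 0.046], [0.485, 0.049]]
dispenser 0.74 [187. 213.] [0.463 0.406] 921 [[0.396, 0.442], [0.503, 0.519], [0.521, 0.359], [0.418, 0.303]]
heatsink 0.39 [219. 184.] [0.645 0.435] 68 [[0.679, 0.465], [0.689, 0.45], [0.625, 0.407], [0.617, 0.422]]
side_cutters 0.85 [174. 237.] [0.36  0.361] 621 [[0.33, 0.432], [0.435, 0.355], [0.385, 0.308], [0.289, 0.383]]
```

View pics/both.png

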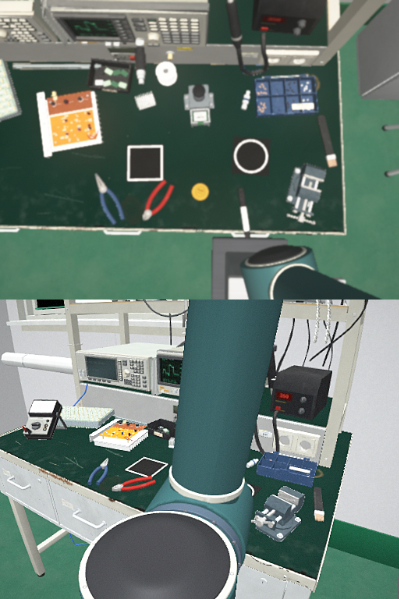

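Run:
```python
from h import *
b=cv2.imread('pics/t0.png')
cv2.imwrite('pics/c0.png',cv2.resize(b[90:290,130:380],None,fx=3,fy=3,interpolation=cv2.INTER_CUBIC))
```

```text
(no output)
```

View pics/c0.png

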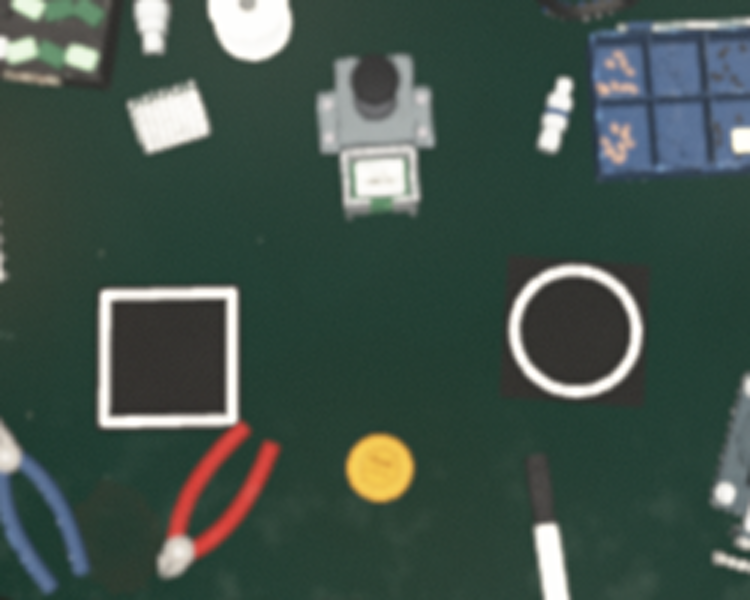

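Run:
```python
from h import *
g=lambda p,z:np.round(pix2w('top',np.array(p)/3+[130,90],z)[:,:2],4).tolist()
print('cap',g([(375,77),(353,77),(397,77),(375,55),(375,100)],.122))
print('shaft top',g([(341,150),(415,147),(345,206),(419,205)],.054))
print('flange',g([(317,96),(321,152),(430,88),(434,146)],.0))
print('housing top front',g([(334,145),(414,145),(335,56),(412,55)],.07))
print('sq',g([(100,290),(237,288),(238,427),(99,427)],0))
print('handle tips',g([(243,428),(275,447)],0.01))
for c,n in((0,'dispenser'),(0,'plunger_top')):
  pass
```

```text
cap [[0.6349, 0.2494], [0.6347, 0.2639], [0.6352, 0.2348], [0.65, 0.2497], [0.6192, 0.2491]]
shaft top [[0.6023, 0.273], [0.6055, 0.2205], [0.5619, 0.2693], [0.5636, 0.217]]
flange [[0.6577, 0.294], [0.6143, 0.2899], [0.6656, 0.2085], [0.6205, 0.2049]]
housing top front [[0.6017, 0.2775], [0.6028, 0.2216], [0.6661, 0.2783], [0.6678, 0.224]]
sq [[0.5062, 0.4516], [0.5097, 0.3497], [0.4068, 0.3456], [0.4048, 0.4476]]
handle tips [[0.4058, 0.3409], [0.3926, 0.3173]]
```

```bash
cat >> h.py <<'E'
from scipy.spatial.transform import Rotation as Ro
def mv(p,yaw):
    s=env.get_state(); R=np.array(s['eef_rot']); a=np.radians(yaw); c,q=np.cos(a),np.sin(a)
    T=np.array([[c,q,0],[q,-c,0],[0,0,-1.]])
    print('turn',np.round(Ro.from_matrix(R.T@T).as_rotvec(degrees=True),1),'shift',np.round(R.T@(np.array(p)-s['position']),4),'t',s['t'],'pos',np.round(s['position'],4),'F',np.round(s['force'],1))
E
python3 -c "
from h import *
mv([.635,.2495,.28],94.5)"
```

```text
turn [  0.   0. -77.] shift [ 0.6806 -0.7225 -0.0487] t 1.1 pos [ 0.2025 -0.6439  0.2313] F [0.3 1.2 0.9]
```

{"api": "apply_moves", "payload": {"deltas": [[[0,0,0],[0,0,-0.04],0],[[0,0,0],[0,0,-0.06],0],[[0,0,-77],[0.68,-0.722,-0.06],0],[[0,0,-77],[0.68,-0.722,-0.06],0],[[0,0,-77],[0.68,-0.722,-0.06],0],[[0,0,-77],[0.68,-0.722,-0.06],0],[[0,0,-77],[0.68,-0.722,-0.06],0],[[0,0,-77],[0.68,-0.722,-0.06],0],[[0,0,-77],[0.68,-0.722,-0.06],0],[[0,0,-77],[0.68,-0.722,-0.06],0],[[0,0,-77],[0.68,-0.722,-0.06],0],[[0,0,-77],[0.68,-0.722,-0.06],0],[[0,0,-77],[0.68,-0.722,-0.06],0],[[0,0,-77],[0.68,-0.722,-0.06],0],[[0,0,-77],[0.68,-0.722,-0.06],0],[[0,0,-77],[0.68,-0.722,-0.06],0],[[0,0,-77],[0.68,-0.722,-0.06],0],[[0,0,-77],[0.68,-0.722,-0.06],0],[[0,0,-77],[0.68,-0.722,-0.06],0],[[0,0,-77],[0.68,-0.722,-0.06],0]]}}

```text
t: 2.77
position: [0.5296, 0.0335, 0.2916]
eef_rot: [[-0.078, 0.997, 0.001], [0.997, 0.078, -0.0], [-0.0, 0.001, -1.0]]
force: [0.4, -1.0, 0.6]
gripper_width: 0.003
gripper_force: 0.0
```

```bash
python3 -c "
from h import *
mv([.635,.2495,.16],94.5)"
```

```text
turn [ 0.  0. -0.] shift [0.2071 0.1218 0.1317] t 2.7667 pos [0.5296 0.0335 0.2916] F [ 0.4 -1.   0.6]
```

{"api": "apply_moves", "payload": {"deltas": [[[0,0,0],[0.036,0.021,0],0],[[0,0,0],[0.07,0.041,0],0],[[0,0,0],[0.105,0.062,0],0],[[0,0,0],[0.14,0.082,0],0],[[0,0,0],[0.175,0.103,0.02],0],[[0,0,0],[0.2,0.12,0.04],0],[[0,0,0],[0.205,0.122,0.08],0],[[0,0,0],[0.205,0.122,0.11],0],[[0,0,0],[0.205,0.122,0.13],0],[[0,0,0],[0.205,0.122,0.13],0],[[0,0,0],[0.205,0.122,0.13],0]]}}

```text
t: 3.68
position: [0.6346, 0.245, 0.161]
eef_rot: [[-0.078, 0.997, -0.001], [0.997, 0.078, -0.0], [-0.0, -0.001, -1.0]]
force: [0.3, -0.1, 0.8]
gripper_width: -0.003
gripper_force: 0.0
```

```bash
python3 -c "
from h import *
mv([.635,.2495,.122],94.5)
a=snap('scene','s1.png');b=snap('top','t1.png')
b=cv2.resize(b[70:200,170:340],None,fx=3,fy=3);a=cv2.resize(a[130:260,140:310],None,fx=3,fy=3)
cv2.imwrite('pics/c1.png',cv2.resize(np.hstack([b,a]),None,fx=.78,fy=.78)[:,:,::-1])
print(w2pix('top',[.635,.2495,.122]),w2pix('scene',[.635,.2495,.122]))"
```

```text
turn [-0.1  0.  -0. ] shift [0.0044 0.0008 0.039 ] t 3.6833 pos [0.6346 0.245  0.161 ] F [ 0.3 -0.1  0.8]
[[254.94142995 115.62692072]] [[275.88933792 158.26618894]]
```

View pics/c1.png

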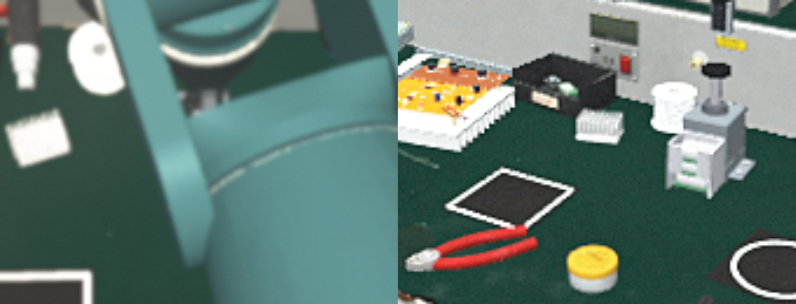

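The scene camera shows the cap at about (276,160), matching its projection at (275.9,158.3), with the finger tips straight above it. The top view is blocked by the arm.

{"api": "apply_moves", "payload": {"deltas": [[[0,0,0],[0.0044,0.001,0.01],0],[[0,0,0],[0.0044,0.001,0.025],0],[[0,0,0],[0.0044,0.001,0.035],0],[[0,0,0],[0.0044,0.001,0.04],0],[[0,0,0],[0.0044,0.001,0.045],0],[[0,0,0],[0.0044,0.001,0.05],0],[[0,0,0],[0.0044,0.001,0.055],0],[[0,0,0],[0.0044,0.001,0.06],0],[[0,0,0],[0.0044,0.001,0.064],0],[[0,0,0],[0.0044,0.001,0.067],0],[[0,0,0],[0.0044,0.001,0.068],0],[[0,0,0],[0.0044,0.001,0.068],0]]}}

```text
t: 4.78
position: [0.6352, 0.2495, 0.0933]
eef_rot: [[-0.078, 0.997, -0.001], [0.997, 0.078, -0.0], [-0.0, -0.001, -1.0]]
force: [-5.4, -0.9, 7.2]
gripper_width: -0.004
gripper_force: 3.6
```

{"api": "apply_moves", "payload": {"deltas": [[[0,0,0],[0,0,0.001],0],[[0,0,0],[0,0,0.0015],0],[[0,0,0],[0,0,0.002],0],[[0,0,0],[0,0,0.002],0]]}}

```text
t: 5.12
position: [0.6353, 0.2495, 0.092]
eef_rot: [[-0.078, 0.997, -0.0], [0.997, 0.078, 0.0], [0.0, -0.0, -1.0]]
force: [-6.3, -1.2, 12.0]
gripper_width: 0.0
gripper_force: 5.3
```

{"api": "apply_moves", "payload": {"deltas": [[[0,0,0],[0,0,0.001],0],[[0,0,0],[0,0,0.001],0],[[0,0,0],[0,0,0.001],0]]}}

```text
t: 5.37
position: [0.6354, 0.2496, 0.092]
eef_rot: [[-0.078, 0.997, 0.0], [0.997, 0.078, 0.0], [0.0, 0.0, -1.0]]
force: [-10.1, -3.4, 17.7]
gripper_width: -0.004
gripper_force: 9.1
```

{"api": "apply_moves", "payload": {"deltas": [[[0,0,0],[0,0,-0.005],0],[[0,0,0],[0,0,-0.012],0],[[0,0,0],[0,0,-0.019],0],[[0,0,0],[0,0,-0.026],0],[[0,0,0],[0,0,-0.034],0],[[0,0,0],[0,0,-0.05],0],[[0,0,0],[0,0,-0.08],0],[[0,0,0],[0,0,-0.11],0],[[0,0,0],[-0.03,-0.02,-0.11],0],[[0,0,0],[-0.06,-0.04,-0.11],0],[[0,0,0],[-0.09,-0.065,-0.11],0],[[0,0,0],[-0.12,-0.09,-0.11],0],[[0,0,0],[-0.14,-0.11,-0.1],0],[[0,0,0],[-0.14,-0.11,-0.08],0],[[0,0,0],[-0.14,-0.11,-0.08],0]]}}

```text
t: 6.62
position: [0.5353, 0.1002, 0.1679]
eef_rot: [[-0.076, 0.997, -0.002], [0.997, 0.076, -0.0], [-0.0, -0.002, -1.0]]
force: [0.4, 0.5, -1.1]
gripper_width: 0.001
gripper_force: 0.0
```

```bash
python3 -c "
from h import *
mv([.528,.17,.006],94.5)
a=snap('scene','s2.png');b=snap('top','t2.png')
for c in('scene','top'):
  for m in env.masks_of(c,'module_1')[:4]: print(c,m['conf'],m['xy'],m['mask'].sum(),pix2w(c,m['xy'],.014)[0])
b=cv2.resize(b[70:220,160:340],None,fx=3,fy=3);a=cv2.resize(a[120:270,140:320],None,fx=3,fy=3)
cv2.imwrite('pics/c2.png',cv2.resize(np.hstack([b,a]),None,fx=.74,fy=.74)[:,:,::-1])"
```

```text
turn [-0.1  0.  -0.1] shift [ 0.0702 -0.0016  0.1619] t 6.6167 pos [0.5353 0.1002 0.1679] F [ 0.4  0.5 -1.1]
scene 0.61 [267.8, 206.7] 77 [0.57494276 0.23720179 0.014     ]
scene 0.57 [257.1, 218.7] 177 [0.50876695 0.23080985 0.014     ]
scene 0.49 [262.5, 199.6] 54 [0.60219373 0.26730431 0.014     ]
scene 0.48 [273.5, 191.4] 1089 [0.66053934 0.26505682 0.014     ]
top 0.72 [253.7, 150.4] 226 [0.58931632 0.25158485 0.014     ]
top 0.7 [258.8, 179.2] 247 [0.52483016 0.23909853 0.014     ]
```

View pics/c2.png

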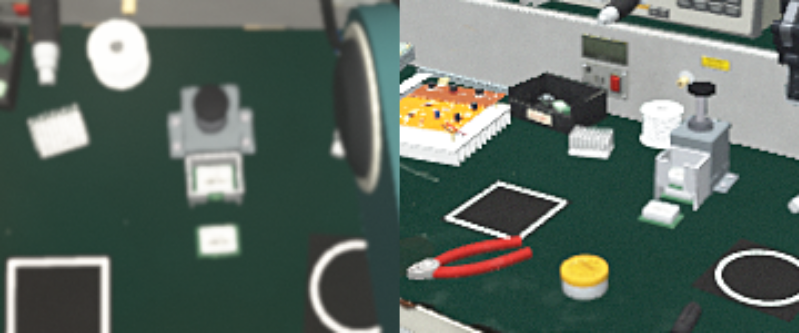

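The module is out at top pixel (259,179), about (0.525, 0.239). The plunger is back up, and the next module has dropped into place in the shaft.

{"api": "apply_moves", "payload": {"deltas": [[[0,0,0],[0.03,0.001,0.03],0],[[0,0,0],[0.055,0.002,0.06],0],[[0,0,0],[0.07,0.002,0.095],0],[[0,0,0],[0.07,0.002,0.125],0],[[0,0,0],[0.07,0.002,0.15],0],[[0,0,0],[0.07,0.002,0.16],0],[[0,0,0],[0.07,0.002,0.162],0],[[0,0,0],[0.08,0.002,0.162],0],[[0,0,0],[0.09,0.002,0.162],0],[[0,0,0],[0.1,0.002,0.162],0],[[0,0,0],[0.106,0.002,0.162],0],[[0,0,0],[0.111,0.002,0.162],0],[[0,0,0],[0.116,0.002,0.162],0],[[0,0,0],[0.122,0.002,0.162],0],[[0,0,0],[0.128,0.002,0.162],0],[[0,0,0],[0.134,0.002,0.162],0],[[0,0,0],[0.14,0.002,0.162],0],[[0,0,0],[0.14,0.002,0.162],0]]}}

```text
t: 8.32
position: [0.5278, 0.2421, 0.0083]
eef_rot: [[-0.078, 0.997, -0.0], [0.997, 0.078, 0.0], [0.0, -0.0, -1.0]]
force: [0.2, -0.5, -0.2]
gripper_width: 0.001
gripper_force: 0.0
```

```bash
cat >> h.py <<'E'
def mod():
    for c in('scene','top'):
      for m in env.masks_of(c,'module_1')[:4]:
        r=cv2.minAreaRect(cv2.findNonZero(m['mask'].astype(np.uint8)))
        print(c,round(m['conf'],2),m['xy'],m['mask'].sum(),np.round(pix2w(c,m['xy'],.014)[0,:2],4),np.round(pix2w(c,cv2.boxPoints(r),.008)[:,:2],3).tolist())
E
python3 -c "
from h import *
mv([.516,.371,.006],94.5)
a=snap('scene','s3.png');b=snap('top','t3.png')
mod()
cv2.imwrite('pics/c3.png',cv2.resize(np.hstack([b[70:220,160:340],a[120:270,140:320]]),None,fx=2.2,fy=2.2)[:,:,::-1])"
```

```text
turn [-0. -0. -0.] shift [ 0.1294 -0.0017  0.0023] t 8.3167 pos [0.5278 0.2421 0.0083] F [ 0.2 -0.5 -0.2]
scene 0.48 [244.4, 214.8] 185 [0.5092 0.2662] [[0.496, 0.283], [0.549, 0.31], [0.555, 0.264], [0.503, 0.24]]
top 0.51 [252.3, 115.9] 90 [0.6683 0.2563] [[0.681, 0.272], [0.692, 0.243], [0.676, 0.237], [0.665, 0.267]]
```

View pics/c3.png

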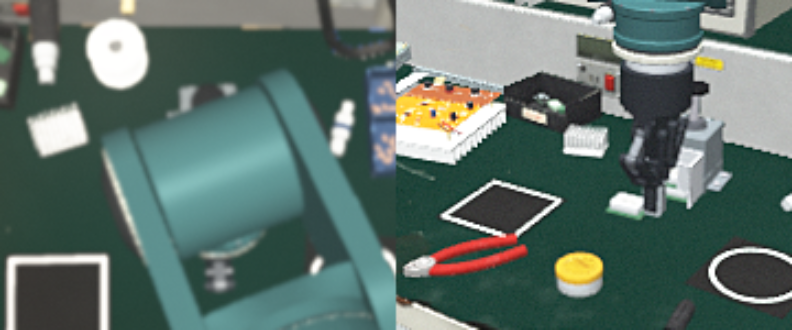

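The scene camera shows the module sliding ahead of the fingers at about (244,215), still square to them, so I carry on.

{"api": "apply_moves", "payload": {"deltas": [[[0,0,0],[0.006,0,0],0],[[0,0,0],[0.014,0,0],0],[[0,0,0],[0.022,0,0],0],[[0,0,0],[0.03,0,0],0],[[0,0,0],[0.038,0,0],0],[[0,0,0],[0.046,0,0],0],[[0,0,0],[0.054,0,0],0],[[0,0,0],[0.062,0,0],0],[[0,0,0],[0.07,0,0],0],[[0,0,0],[0.078,0,0],0],[[0,0,0],[0.086,0,0],0],[[0,0,0],[0.094,0,0],0],[[0,0,0],[0.102,0,0],0],[[0,0,0],[0.11,0,0],0],[[0,0,0],[0.117,0,0],0],[[0,0,0],[0.122,0,0],0],[[0,0,0],[0.126,0,0],0],[[0,0,0],[0.128,0,0],0],[[0,0,0],[0.128,0,0],0]]}}

```text
t: 10.1
position: [0.5179, 0.3691, 0.0083]
eef_rot: [[-0.078, 0.997, -0.0], [0.997, 0.078, 0.0], [0.0, -0.0, -1.0]]
force: [0.7, -0.7, 0.5]
gripper_width: 0.004
gripper_force: 0.0
```

{"api": "apply_moves", "payload": {"deltas": [[[0,0,0],[-0.01,0,0],0],[[0,0,0],[-0.025,0,-0.01],0],[[0,0,0],[-0.04,0,-0.04],0],[[0,0,0],[-0.06,0.03,-0.07],0],[[0,0,0],[-0.09,0.05,-0.09],0],[[0,0,0],[-0.125,0.05,-0.12],0],[[0,0,0],[-0.16,0.05,-0.12],0],[[0,0,0],[-0.2,0.05,-0.12],0],[[0,0,0],[-0.2,0.05,-0.12],0]]}}

```text
t: 10.85
position: [0.5839, 0.167, 0.1292]
eef_rot: [[-0.074, 0.997, 0.001], [0.997, 0.074, -0.001], [-0.002, 0.001, -1.0]]
force: [-0.5, -0.1, -0.9]
gripper_width: 0.002
gripper_force: 0.0
```

```bash
python3 -c "
from h import *
mv([.56,.399,.1],94.5)
a=snap('scene','s4.png');b=snap('top','t4.png')
mod()
cv2.imwrite('pics/c4.png',cv2.resize(np.hstack([b[70:270,150:330],a[120:320,140:320]]),None,fx=2.2,fy=2.2)[:,:,::-1])"
```

```text
turn [ 0.1  0.1 -0.3] shift [ 0.2332 -0.0067  0.0288] t 10.85 pos [0.5839 0.167  0.1292] F [-0.5 -0.1 -0.9]
scene 0.52 [265.7, 207.6] 70 [0.568  0.2395] [[0.561, 0.258], [0.586, 0.269], [0.588, 0.229], [0.563, 0.22]]
scene 0.46 [264.0, 203.1] 48 [0.587  0.2546] [[0.63, 0.284], [0.637, 0.273], [0.592, 0.248], [0.585, 0.259]]
scene 0.43 [200.2, 204.9] 135 [0.4945 0.3879] [[0.491, 0.41], [0.534, 0.436], [0.538, 0.386], [0.495, 0.362]]
top 0.65 [256.2, 151.4] 233 [0.5872 0.246 ] [[0.603, 0.267], [0.604, 0.224], [0.574, 0.224], [0.573, 0.266]]
```

View pics/c4.png

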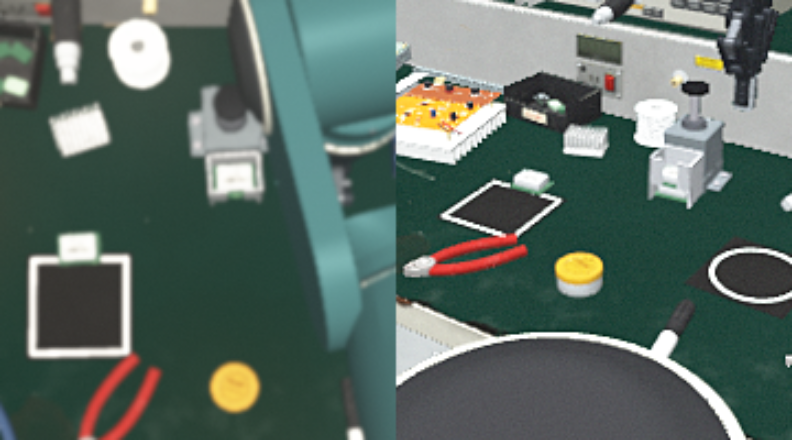

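The top view shows the module at about (186,182), straddling the far edge of the square and centred on it sideways. What remains is a push towards the robot.

{"api": "apply_moves", "payload": {"deltas": [[[0,0,0],[0.02,0,-0.02],0],[[0,0,0],[0.06,0,-0.03],0],[[0,0,0],[0.1,0,-0.03],0],[[0,0,0],[0.14,0,-0.03],0],[[0,0,0],[0.18,0,-0.03],0],[[0,0,0],[0.215,0,-0.02],0],[[0,0,0],[0.238,0,0],0],[[0,0,0],[0.238,0,0.03],0],[[0,0,0],[0.238,0,0.05],0],[[0,0,0],[0.238,0,0.06],0],[[0,0,0],[0.238,0,0.06],0]]}}

```text
t: 11.97
position: [0.5633, 0.4107, 0.0653]
eef_rot: [[-0.079, 0.997, -0.004], [0.997, 0.079, -0.002], [-0.002, -0.004, -1.0]]
force: [-0.5, -0.9, -0.1]
gripper_width: -0.004
gripper_force: 0.0
```

```bash
python3 -c "
from h import *
mv([.566,.405,.008],94.5)"
```

```text
turn [-0.2  0.1  0. ] shift [-0.0058  0.0025  0.0573] t 11.9667 pos [0.5633 0.4107 0.0653] F [-0.5 -0.9 -0.1]
```

{"api": "apply_moves", "payload": {"deltas": [[[0,0,0],[-0.005,0.003,0.02],0],[[0,0,0],[-0.005,0.003,0.04],0],[[0,0,0],[-0.005,0.003,0.053],0],[[0,0,0],[-0.005,0.003,0.056],0],[[0,0,0],[-0.005,0,0.057],0],[[0,0,0],[-0.005,-0.005,0.057],0],[[0,0,0],[-0.005,-0.01,0.057],0],[[0,0,0],[-0.005,-0.015,0.057],0],[[0,0,0],[-0.005,-0.02,0.057],0],[[0,0,0],[-0.005,-0.026,0.057],0],[[0,0,0],[-0.005,-0.032,0.057],0],[[0,0,0],[-0.005,-0.038,0.057],0],[[0,0,0],[-0.005,-0.044,0.057],0],[[0,0,0],[-0.005,-0.05,0.057],0],[[0,0,0],[-0.005,-0.056,0.057],0],[[0,0,0],[-0.005,-0.062,0.057],0],[[0,0,0],[-0.005,-0.067,0.057],0],[[0,0,0],[-0.005,-0.07,0.057],0],[[0,0,0],[-0.005,-0.072,0.057],0],[[0,0,0],[-0.005,-0.072,0.057],0]]}}

```text
t: 13.63
position: [0.4931, 0.4, 0.0113]
eef_rot: [[-0.078, 0.997, -0.0], [0.997, 0.078, 0.0], [0.0, -0.0, -1.0]]
force: [-0.8, -0.5, 0.1]
gripper_width: 0.003
gripper_force: 0.0
```

{"api": "apply_moves", "payload": {"deltas": [[[0,0,0],[0,0.01,0],0],[[0,0,0],[0,0.025,0],0],[[0,0,0],[0,0.035,-0.02],0],[[0,0,0],[0,0.04,-0.06],0],[[0,0,0],[0,0.04,-0.1],0],[[0,0,0],[-0.03,0.04,-0.13],0],[[0,0,0],[-0.07,0.04,-0.15],0],[[0,0,0],[-0.11,0.04,-0.16],0],[[0,0,0],[-0.15,0.04,-0.16],0],[[0,0,0],[-0.19,0.04,-0.16],0],[[0,0,0],[-0.23,0.04,-0.16],0],[[0,0,0],[-0.27,0.04,-0.16],0],[[0,0,0],[-0.3,0.04,-0.16],0],[[0,0,0],[-0.3,0.04,-0.16],0],[[0,0,0],[-0.3,0.04,-0.16],0]]}}

```text
t: 14.88
position: [0.5575, 0.1024, 0.1716]
eef_rot: [[-0.075, 0.997, 0.0], [0.997, 0.075, 0.0], [0.0, 0.0, -1.0]]
force: [-0.1, 0.5, -0.5]
gripper_width: 0.003
gripper_force: 0.0
```

```bash
python3 -c "
from h import *
a=snap('scene','s5.png');b=snap('top','t5.png')
mod()
cv2.imwrite('pics/c5.png',cv2.resize(np.hstack([b[100:270,140:300],a[120:290,140:300]]),None,fx=2.5,fy=2.5)[:,:,::-1])"
```

```text
scene 0.65 [266.5, 207.2] 61 [0.5709 0.2388] [[0.563, 0.257], [0.586, 0.267], [0.588, 0.232], [0.564, 0.223]]
scene 0.5 [192.5, 211.6] 151 [0.4567 0.3829] [[0.449, 0.407], [0.494, 0.433], [0.492, 0.38], [0.448, 0.357]]
top 0.72 [187.9, 200.9] 253 [0.4739 0.3932] [[0.483, 0.419], [0.483, 0.377], [0.455, 0.376], [0.454, 0.417]]
top 0.47 [254.9, 149.9] 223 [0.5905 0.2489] [[0.603, 0.267], [0.604, 0.227], [0.574, 0.226], [0.573, 0.266]]
```

View pics/c5.png

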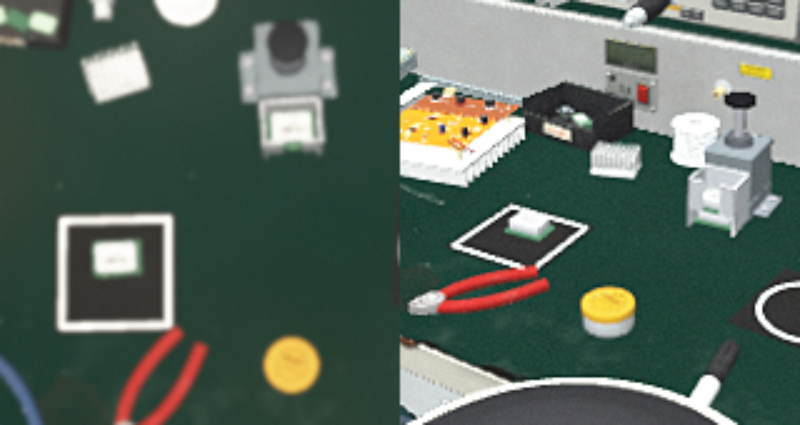

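In the top view the module lies flat at about (187,202), wholly inside the square with more than 10 mm to spare on every side. The other modules and the bystanders are where they were, and the arm is clear.

```bash
python3 -c "
from plant import env
print(env.job_done())"
```

```text
the job is handed in; nothing more can be done
None
```

The job is handed in: one press brought out exactly one module, and it now lies flat and wholly inside the square outline, with the arm clear and nothing else moved as far as the last pictures show.

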